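# Close a two-part wax mould at the injector and hold it shut

## Robot

A 7-joint arm with a two-finger parallel gripper is mounted at the origin on the work surface. World frame = base frame: x ahead of the robot, y to its left, z up, the work surface at z = 0. Lengths are in m, angles in rad, forces in N, time in s.
With the tool pointing down it reaches from about 0.4 to 0.925 m from the base axis. Payload 4.1 kg.
Tool frame: the origin (TCP) lies at the very end of the fingers, on their centre line; the grasp point (between the pads) lies 19 mm behind it; z points along the fingers, y is the line along which they close (so a half turn about z gives the same grasp; the last joint's range is limited). The gripper opens to 85 mm and grips with 20 to 120 N. Pads are 22 mm wide; open, the fingers measure 114 mm over their backs; the gripper's body (76 mm by 85 mm) begins 54 mm behind the grasp point. The pads swing forward as they close: fully open they stand 13 mm farther back than shut.
Start: joints at [-1.445, 0.398, 0.045, 1.537, -0.019, 1.207, -0.051], TCP at [0.145, 0.634, 0.231] pointing down, gripper open.
Joint ranges: [-2.82, 2.82], [-0.49, 2.23], [-1.37, 1.46], [0, 2.46], [-1.36, 4.5], [0.23, 2], [-2.94, 2.94]. Speed limits (rad/s): [2.57, 2.57, 3.14, 3.14, 3.14, 3.14, 3.14].

## Interface

Orientations are given as a unit quaternion [w, x, y, z].
In Python, from cell import * gives the robot as it stands.
- The arm moves only by the shell command python3 -m handwheel 'ROWS' [OPENING]. ROWS is a JSON object whose one key "plan" holds a list of rows, each an object with "slide": the shift along the tool's x, y, z in m, a list of three; "delta_rot": the turn, a rotation vector about the tool's x, y, z in degrees, a list of three. A call has 1 to 12 rows; each row is the pose to reach, as a shift and turn from the pose commanded when the call began, along the tool's axes at that moment; what a row does not reach only later rows make up. A row lasts 1/8 s, in which the tool goes at most 62.5 mm and 10.7 degrees, less where a joint would pass 70% of its speed; a pose out of reach is approached as far as the arm can. A call with a gripper value outside its range is refused whole. OPENING is the opening, from 0 (shut) to 1 (fully open), set as the call begins (- or left out, the last holds). The fingers move at their own pace and stop on an object; the grip force is fixed at half the most. Time passes only in rows, so rows that repeat a pose let the fingers close. It gives the time, the measured TCP pose, the force, the opening and the grip force at its end, in the units of the state.
- get_state(): the state, without advancing time (a new reading comes with each control period).
- camera(name): name is "scene" or "top" or "wrist"; returns a dict with "img" (420x560x3 uint8, red, green, blue), "fov_y" (degrees; the focal length in pixels is half the picture's height over the tangent of half this angle, whatever the lens; pixels are square), "cx", "cy" (the principal point, pixels), "dist" ([k1, k2, p1, p2, k3] as OpenCV has them; the pictures are not rectified), "rvec" (rotation vector, rad) and "tvec" (3), from world to camera coordinates, as OpenCV has them. Camera axes: x right, y down, z forward; pixel columns grow to the right and rows downward; lengths in m; the calibration is good to about 2 mm. A picture is of the moment at which its call begins. There is no depth.
- finish_job(): hands the job in; it is judged then, once.
The state is a dict: "t": time; "joints": joint angles; "dq": joint speeds; "effort": joint torques, N m; "tcp_pos": TCP position; "ee_rot": TCP orientation; "wrist_force": force on the tool from outside, world axes, zero at the start; "moment": the same for the moment, N m; "opening": opening from 0.0 (shut) to 1.0 (fully open); "grasp_force": force on a finger pad.
Only numpy, scipy, OpenCV 4.12 (cv2) and the standard library are available. Lean on these libraries where they do the work, as an engineer would, in place of code of your own. Each camera call takes 0.05 s, during which the arm holds its last target. There are 200 camera calls.

## Task

First slide the lower mould half along the bench, without lifting it, into the corner of the green fence so that it sits flush against both bars over the yellow patch. Then set the upper half on its dowels the way it fits, fully closed, and press it down firmly (about 15 to 20 N). Finish while still holding the mould pressed shut, and leave the other things on the bench where they are.

Things in the scene. Friction and masses are not known exactly. Their poses are not given: they have to be found in the camera images.
- lower_half: lower mould half, loose, parting face up: aluminium plate 76 (own x) x 100 (y) x 24 high, about 0.5 kg. Origin: centre of its underside, z up. Two steel dowels on top at own (x, y) = (25, 35) and (-25, -27): 10 in diameter, 14 high, the last 6 tapering to 4 across. Brass-edged sprue mid -y end. Starts 7 to 16 cm off its place in the dock, turned up to 0.4 rad from it
- upper_half: upper mould half, loose, parting face down on the bench: aluminium plate 76 (x) x 100 (y) x 20, about 0.45 kg; red grip rib centred on top, 26 (x) x 60 (y), from z = 20 to 48. Origin: centre of its underside, z up. Through holes of 11.5 at own (x, y) = (25, 35) and (-25, -27): it fits one way only, sprues (-y ends) together. Closed, its origin lies 24 above the lower half's, axes alike
- dock: fixed dock: corner of two green bars 18 high. Origin on the bench = where the lower half's origin must lie, axes alike (yellow patch 76 x 100). Bar 1: inner face at own y = -50, x -120 to 50. Bar 2: inner face at x = 38, y -62 to 50. Open to -x and +y. Behind bar 1 a brass nozzle at height 26, and a grey injector head: x -65 to 65, y -110 to -240, 122 high
- wax_jar: bystander: small glass jar with brass lid, 48 across, 50 high; origin at the centre of its underside
- loupe: bystander: black round eye loupe, 32 across, 26 high; origin at the centre of its underside
- pliers: bystander: orange-handled pliers lying flat, about 130 long, 12 high; origin near the joint, on the bench
- hammer: bystander: small hammer lying flat, 220 long; origin on the bench under its middle
- ring_box: bystander: blue ring box, 50 x 50 x 26 high; origin at the centre of its underside
- weight: bystander: stepped brass balance weight, 28 across, 32 high; origin at the centre of its underside
Things that resemble listed ones, but are neither listed nor needed, are in the scene too. Leave any blue, brown or orange look-alike of the lower_half alone.

How it is judged:
By the outcome, as a careful person would: the job done as asked, in the order asked, and still so for the second after the job is handed in, while the arm keeps its last pose, push and grip.
It also fails if it takes over 72 s, if anything falls off the work surface, if the arm or the gripper's body presses on something with over 40 N, if the wrist force passes 120 N, or if a joint passes its speed limit or range.

## Working session

There is one attempt and no reset: what is moved stays moved. The work goes in short steps, Python scripts to look and compute and a shell command to move; the robot and the scene stay as the last step left them, time stands still between calls to the robot, and variables do not carry over. Pictures are saved under pics/ and viewed, at most 10 in all, crops included, and the job is handed in when it is done.

```bash
mkdir -p pics; ls; python3 - <<'E'
from cell import *
import cv2,numpy as np
s=get_state();print({k:np.round(v,3).tolist() for k,v in s.items()})
for n in("scene","top"):
    c=camera(n);print(n,c["fov_y"],c["cx"],c["cy"],c["dist"],c["rvec"],c["tvec"])
    cv2.imwrite(f"pics/{n}0.png",c["img"][:,:,::-1])
E
```

```text
pics
{'t': 0.0, 'joints': [-1.445, 0.399, 0.045, 1.538, -0.019, 1.207, -0.051], 'dq': [-0.001, 0.0, -0.0, 0.001, 0.0, 0.0, -0.001], 'effort': [-0.001, -47.512, 1.364, -25.422, 0.012, 0.009, 0.0], 'tcp_pos': [0.145, 0.633, 0.23], 'ee_rot': [-0.0, 0.112, 0.994, -0.001], 'wrist_force': [-0.925, 0.512, -0.311], 'moment': [0.012, -0.035, -0.024], 'grasp_force': 0.0, 'opening': 1.0}
scene 54.68285114314183 283.8817001519052 202.833069552031 [-0.06166814  0.          0.          0.          0.        ] [ 1.64436885  1.72490255 -0.82739682] [-0.04056244 -0.30362762  1.59847016]
top 46.43956212443082 278.4522941303845 203.91986872056896 [0.02782782 0.         0.         0.         0.        ] [ 2.13679525 -2.17856439  0.11051724] [0.08996749 0.56791521 1.45251041]
```

View pics/scene0.png

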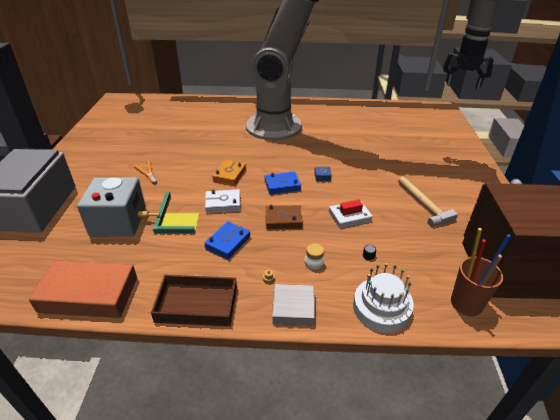

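View pics/top0.png

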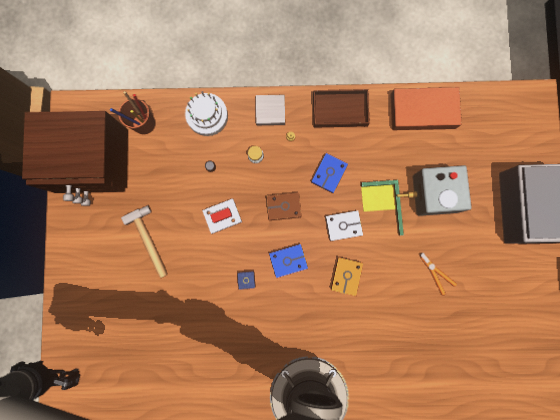

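The top view shows the silver lower half at (344,225), the upper half with its red rib at (221,216) and the yellow patch at (378,197), with green bars on its upper and right sides. The blue, brown and orange plates are look-alikes. Next I'll measure.

```bash
cat > h.py <<'E'
from cell import *
import cv2,numpy as np
def K(c):
    f=c["img"].shape[0]/2/np.tan(np.radians(c["fov_y"])/2)
    return np.array([[f,0,c["cx"]],[0,f,c["cy"]],[0,0,1.]])
def rays(c,px):
    u=cv2.undistortPoints(np.array(px,float).reshape(-1,1,2),K(c),np.array(c["dist"],float)).reshape(-1,2)
    R=cv2.Rodrigues(np.array(c["rvec"],float))[0]
    return -R.T@np.array(c["tvec"],float), np.c_[u,np.ones(len(u))]@R
def onz(c,px,z):
    o,d=rays(c,px); return (o+d*((z-o[2])/d[:,2])[:,None])
def cross(c1,p1,c2,p2):
    o1,d1=rays(c1,[p1]);o2,d2=rays(c2,[p2]);d1=d1[0];d2=d2[0]
    A=np.c_[d1,-d2];s=np.linalg.lstsq(A,o2-o1,rcond=None)[0]
    a,b=o1+s[0]*d1,o2+s[1]*d2
    return (a+b)/2,np.linalg.norm(a-b)
def proj(c,P):
    return cv2.projectPoints(np.array(P,float).reshape(-1,1,3),np.array(c["rvec"],float),np.array(c["tvec"],float),K(c),np.array(c["dist"],float))[0].reshape(-1,2)
def hsv(c): return cv2.cvtColor(c["img"],cv2.COLOR_RGB2HSV)
def blobs(m,amin=30):
    cs=cv2.findContours(m.astype(np.uint8),cv2.RETR_EXTERNAL,cv2.CHAIN_APPROX_NONE)[0]
    return sorted([k for k in cs if cv2.contourArea(k)>amin],key=cv2.contourArea,reverse=True)
E
python3 - <<'E'
from h import *
for n in("top","scene"):
    c=camera(n);H=hsv(c);h,s,v=H[...,0],H[...,1],H[...,2]
    for nm,m in (("yel",(h>24)&(h<34)&(s>180)&(v>150)),("red",((h<4)|(h>176))&(s>180)&(v>120)),("grn",(h>55)&(h<95)&(s>100)),("wht",(s<50)&(v>170))):
        for k in blobs(m):
            r=cv2.minAreaRect(k);b=cv2.boxPoints(r);x,y=r[0]
            if not((90<x<440)&(130<y<260)): continue
            z={"yel":.001,"red":.048,"grn":.018,"wht":.024}[nm]
            print(n,nm,cv2.contourArea(k),np.round(r[0],1),np.round(onz(c,[r[0]],z)[0],4),"box",np.round(onz(c,b,z)[:,:2],4).tolist())
    x,y,w,hh=((190,140,230,170) if n=="top" else (130,140,260,150))
    cv2.imwrite(f"pics/{n}c.png",cv2.resize(c["img"][y:y+hh,x:x+w,::-1],None,fx=3,fy=3,interpolation=cv2.INTER_CUBIC))
E
```

```text
top red 122.0 [220.7 215.3] [0.5371 0.2525 0.048 ] box [[0.5385, 0.2833], [0.558, 0.2301], [0.5356, 0.2217], [0.5162, 0.2749]]
top wht 762.5 [221.5 215.7] [0.538  0.2531 0.024 ] box [[0.5566, 0.3134], [0.5912, 0.22], [0.5194, 0.193], [0.4851, 0.286]]
top wht 661.5 [344.1 225.2] [ 0.5015 -0.1188  0.024 ] box [[0.5314, -0.0641], [0.5474, -0.1623], [0.4718, -0.1731], [0.4559, -0.0755]]
top wht 149.5 [135.1 214.3] [0.5474 0.5165 0.024 ] box [[0.5405, 0.5594], [0.5747, 0.483], [0.5543, 0.4735], [0.5202, 0.5498]]
scene red 98.0 [350.9 204.1] [0.5439 0.2517 0.048 ] box [[0.5408, 0.2231], [0.5198, 0.2797], [0.547, 0.2802], [0.5672, 0.2246]]
scene grn 153.5 [173.5 229.5] [ 0.6426 -0.2295  0.018 ] box [[0.6356, -0.2853], [0.6296, -0.179], [0.6495, -0.1746], [0.6555, -0.2794]]
scene grn 36.5 [159.7 218.1] [ 0.598  -0.2801  0.018 ] box [[0.6268, -0.2861], [0.5615, -0.2866], [0.568, -0.2739], [0.6327, -0.274]]
scene grn 31.5 [165.3 200.7] [ 0.5195 -0.286   0.018 ] box [[0.5578, -0.2888], [0.4741, -0.2958], [0.4792, -0.2832], [0.5623, -0.2769]]
scene wht 1154.0 [107.5 190.5] [ 0.4869 -0.473   0.024 ] box [[0.4211, -0.5934], [0.4118, -0.4094], [0.5468, -0.364], [0.556, -0.5321]]
scene wht 482.5 [222.  197.9] [ 0.5046 -0.1196  0.024 ] box [[0.4728, -0.1789], [0.4574, -0.0759], [0.535, -0.0631], [0.5492, -0.1611]]
scene wht 242.0 [350.  213.5] [0.5562 0.2507 0.024 ] box [[0.5209, 0.1932], [0.5143, 0.3149], [0.5898, 0.3056], [0.5959, 0.19]]
```

View pics/topc.png

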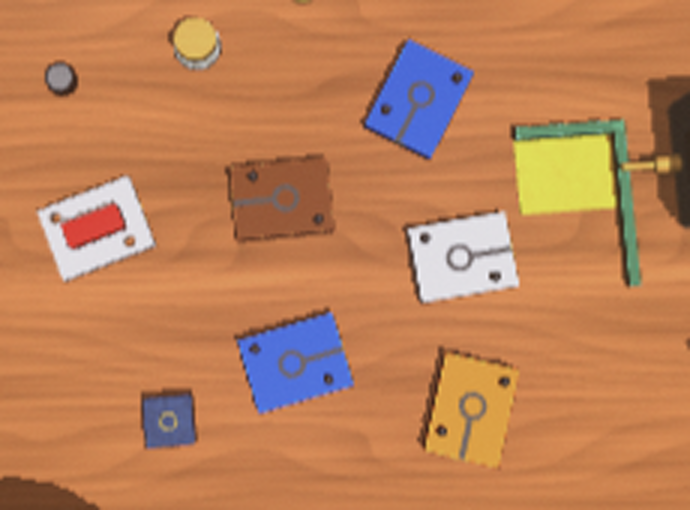

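View pics/scenec.png

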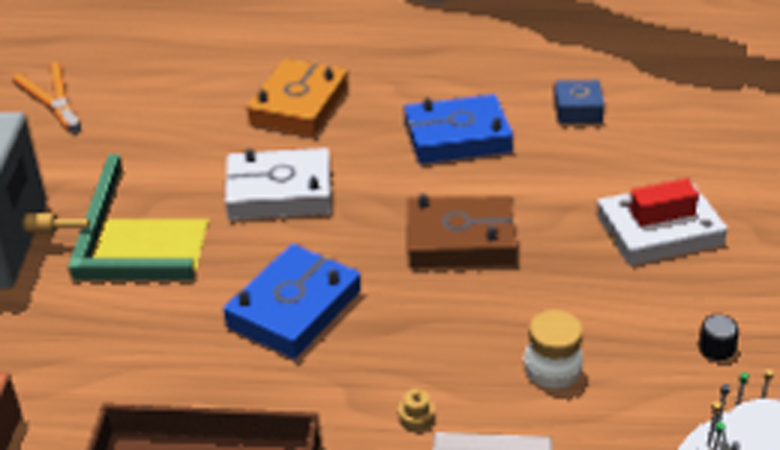

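The crops confirm the layout. In the top crop (3x, offset 190,140) the lower half's sprue points right (-y), with dowels at (424,238) and (495,276). The upper half's holes are at (55,217) and (130,240). The long bar 1 is on the right and bar 2 on top. Next are the dock pose and heights from two views.

```bash
python3 - <<'E'
from h import *
C={n:camera(n) for n in("top","scene")};D={}
for n,c in C.items():
    H=hsv(c);h,s,v=H[...,0],H[...,1],H[...,2]
    for nm,m,lim in (("yel",(h>24)&(h<35)&(s>120)&(v>120),None),("red",((h<4)|(h>176))&(s>160)&(v>110),None),("grn",(h>60)&(h<95)&(s>70)&(v>40),None),("wht",(s<60)&(v>165),None)):
        box={"top":{"yel":(355,175,405,220),"red":(195,190,250,240),"grn":(350,170,420,245),"wht":(315,195,372,250)},"scene":{"yel":(150,205,205,240),"red":(325,190,380,220),"grn":(145,185,210,240),"wht":(200,185,245,205)}}[n][nm]
        mm=np.zeros(m.shape,np.uint8);x0,y0,x1,y1=box;mm[y0:y1,x0:x1]=m[y0:y1,x0:x1]
        z={"yel":.0,"red":.048,"grn":.018,"wht":.024}[nm]
        if nm=="grn":
            ys,xs=np.nonzero(mm);P=onz(C[n],np.c_[xs,ys],z);print(n,nm,"x",P[:,0].min().round(4),P[:,0].max().round(4),"y",P[:,1].min().round(4),P[:,1].max().round(4))
            if n=="top":
                a=P[P[:,0]<.52];l=np.polyfit(a[:,0],a[:,1],1);print("bar1 y(x) fit",l, "yaw",np.arctan(l[0]))
                b=P[P[:,1]>-.235];l=np.polyfit(b[:,1],b[:,0],1);print("bar2 x(y) fit",l,"yaw",-np.arctan(l[0]))
            continue
        k=blobs(mm,10)[0];r=cv2.minAreaRect(k);D[n,nm]=r[0];b=onz(c,cv2.boxPoints(r),z)
        e=[b[1]-b[0],b[2]-b[1]];L=[np.linalg.norm(q) for q in e];i=int(np.argmax(L));a=np.degrees(np.arctan2(e[i][1],e[i][0]))
        print(n,nm,np.round(r[0],1),np.round(onz(c,[r[0]],z)[0],4),"sides",np.round(L,4),"yaw",round((a-90+90)%180-90,1))
for nm in("yel","red","wht"):print(nm,[np.round(q,4) for q in cross(C["top"],D["top",nm],C["scene"],D["scene",nm])])
c=camera("wrist");print(c["fov_y"],c["rvec"],c["tvec"],"cam at",rays(c,[[280,210]])[0])
E
```

```text
top yel [377.6 197.4] [ 0.5874 -0.228   0.    ] sides [0.0975 0.0759] yaw 3.3
top red [220.6 215. ] [0.538  0.2529 0.048 ] sides [0.0577 0.0259] yaw 20.9
top grn x 0.4721 0.6351 y -0.2942 -0.1785
bar1 y(x) fit [ 0.05094729 -0.31458355] yaw 0.05090328135803309
bar2 x(y) fit [-0.03809073  0.62065001] yaw 0.03807232295394012
top wht [344.1 225.2] [ 0.5016 -0.1187  0.024 ] sides [0.0999 0.0772] yaw 8.9
scene yel [179.6 219.1] [ 0.5783 -0.2314  0.    ] sides [0.0679 0.1086] yaw -4.7
scene red [350.9 204.1] [0.5439 0.2517 0.048 ] sides [0.0604 0.0272] yaw 20.3
scene grn x 0.4765 0.6553 y -0.2958 -0.1746
scene wht [222.  196.5] [ 0.4978 -0.1207  0.024 ] sides [0.1029 0.0731] yaw 3.1
yel [array([ 0.5867, -0.2274,  0.0073]), np.float64(0.0016)]
red [array([0.5383, 0.2531, 0.0436]), np.float64(0.0008)]
wht [array([ 0.5015, -0.1191,  0.0268]), np.float64(0.0014)]
64.69669773114687 [-2.25068087 -1.79281322 -0.28967558] [-0.64858572 -0.03872411  0.3801644 ] cam at [0.06425272 0.65055053 0.37328751]
```

```bash
cat >> h.py <<'E'
from scipy.spatial.transform import Rotation as Ro
def R_of(a): # tool down, tool y at world angle a (deg)
    a=np.radians(a);y=np.array([np.cos(a),np.sin(a),0]);z=np.array([0,0,-1.]);return np.c_[np.cross(y,z),y,z]
def go(p,a,frm=None): # shift/turn from frm=(pos,angle) or measured pose
    s=get_state()
    if frm: p0,R0=np.array(frm[0]),R_of(frm[1])
    else: p0=np.array(s["tcp_pos"]);R0=Ro.from_quat(np.roll(s["ee_rot"],-1)).as_matrix()
    print("slide",np.round(R0.T@(np.array(p)-p0),4),"rot",np.round(Ro.from_matrix(R0.T@R_of(a)).as_rotvec(degrees=True),1))
def st():
    s=get_state();R=Ro.from_quat(np.roll(s["ee_rot"],-1)).as_matrix()
    print("t",round(s["t"],2),"tcp",np.round(s["tcp_pos"],4),"yang",round(np.degrees(np.arctan2(R[1,1],R[0,1])),2),"tilt",np.round(R[:2,2],4),"F",np.round(s["wrist_force"],1),"M",np.round(s["moment"],2),"op",round(s["opening"],3),"gf",round(s["grasp_force"],1),"q",np.round(s["joints"],2))
E
python3 -c "
from h import *
st();go((.538,.253,.25),20.6)"
```

```text
t 0.35 tcp [0.1448 0.6335 0.2311] yang 77.12 tilt [-0.0001 -0.0004] F [-0.7 -0.2  1.2] M [-0.02 -0.02  0.04] op 1.0 gf 0.0 q [-1.45  0.4   0.05  1.54 -0.02  1.21 -0.05]
slide [-0.4681 -0.2833 -0.0188] rot [-0.   0.  56.5]
```

```bash
python3 -m handwheel '{"plan":[{"slide":[-0.052,-0.031,-0.002],"delta_rot":[0,0,6]},{"slide":[-0.104,-0.063,-0.004],"delta_rot":[0,0,12]},{"slide":[-0.156,-0.094,-0.006],"delta_rot":[0,0,19]},{"slide":[-0.208,-0.126,-0.008],"delta_rot":[0,0,25]},{"slide":[-0.26,-0.157,-0.01],"delta_rot":[0,0,31]},{"slide":[-0.312,-0.189,-0.013],"delta_rot":[0,0,38]},{"slide":[-0.364,-0.22,-0.015],"delta_rot":[0,0,44]},{"slide":[-0.416,-0.252,-0.017],"delta_rot":[0,0,50]},{"slide":[-0.468,-0.283,-0.019],"delta_rot":[0,0,56.5]},{"slide":[-0.468,-0.283,-0.019],"delta_rot":[0,0,56.5]},{"slide":[-0.468,-0.283,-0.019],"delta_rot":[0,0,56.5]}]}'
python3 - <<'E'
from h import *
st();c=camera("wrist");cv2.imwrite("pics/w1.png",c["img"][:,:,::-1]);np.save("w1.npy",c,allow_pickle=True)
E
```

```text
t: 1.72
tcp_pos: [0.5376, 0.2541, 0.2501]
ee_rot: [-0.001, 0.569, 0.822, 0.0]
wrist_force: [-0.3, 0.4, 0.8]
opening: 1.003
grasp_force: 0.0
t 1.73 tcp [0.5376 0.2541 0.2501] yang 20.65 tilt [-0.0008  0.0007] F [-0.3  0.4  0.8] M [ 0.03  0.03 -0.03] op 1.003 gf 0.0 q [-0.87  0.31  0.46  1.66 -0.15  1.21 -0.02]
```

View pics/w1.png

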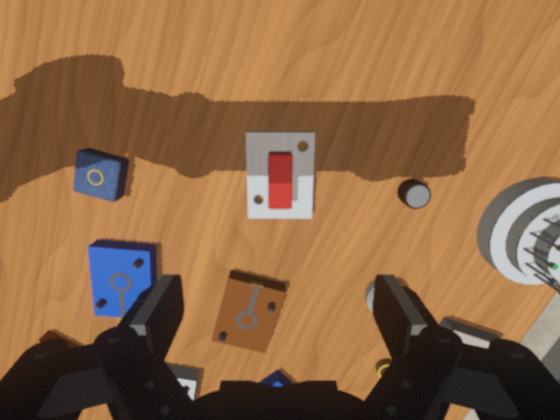

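The wrist view shows the upper half at about (280,175), axis-aligned in the picture: rib at (280,180), holes at (302,146) and (258,199). I'll measure them, then go above the lower half.

```bash
python3 - <<'E'
from h import *
c=np.load("w1.npy",allow_pickle=True).item();H=hsv(c);h,s,v=[H[...,i] for i in range(3)]
m=(s<60)&(v>90);m[:, :235]=0;m[:,330:]=0;m[:125]=0;m[230:]=0
r=((h<6)|(h>174))&(s>150);r[:,:240]=0;r[:,320:]=0;r[:130]=0;r[225:]=0
b=blobs(m,50)[0];q=cv2.minAreaRect(b);print("plate",onz(c,[q[0]],.02)[0],np.round(onz(c,cv2.boxPoints(q),.02)[:,:2],4).tolist())
rt=r&(v>150);print(v[r].min(),v[r].max())
for mm in(r,):
    q=cv2.minAreaRect(blobs(mm,20)[0]);print("rib",q,np.round(onz(c,cv2.boxPoints(q),.048)[:,:2],4).tolist(),onz(c,[q[0]],.048)[0])
P=[]
for p in((302,146),(258,199)):
    x,y=p;w=v[y-7:y+8,x-7:x+8];mask=w<105 if y<170 else w<140
    k=[t for t in blobs(mask,5)];k=min(k,key=lambda t:np.hypot(*(np.array(cv2.minEnclosingCircle(t)[0])-7)));e=cv2.minEnclosingCircle(k)
    P.append(onz(c,[[x-7+e[0][0],y-7+e[0][1]]],.02)[0]);print("hole",e,P[-1])
d=P[0]-P[1];print("dist",np.hypot(*d[:2]),"yaw",np.degrees(np.arctan2(d[1],d[0])-np.arctan2(62,50)))
go((.498,-.119,.22),8.9)
E
```

```text
plate [0.53722207 0.25578057 0.02      ] [[0.5179, 0.1923], [0.4852, 0.288], [0.555, 0.3142], [0.5938, 0.2208]]
82 203
rib ((280.0, 180.0), (54.0, 22.0), 90.0) [[0.5163, 0.2784], [0.5376, 0.2864], [0.5589, 0.2318], [0.5365, 0.2234]] [0.5370879  0.25571558 0.048     ]
hole ((8.0, 8.0), 4.472236156463623) [0.55016779 0.29387353 0.02      ]
hole ((6.892857074737549, 7.4285712242126465), 4.146804332733154) [0.52350644 0.21897404 0.02      ]
dist 0.07950321543372288 yaw 19.29072118889456
slide [-0.336  -0.1691  0.0297] rot [-0.  -0.1 11.9]
```

```bash
python3 -m handwheel '{"plan":[{"slide":[-0.05,-0.025,0.004],"delta_rot":[0,0,2]},{"slide":[-0.1,-0.05,0.009],"delta_rot":[0,0,4]},{"slide":[-0.15,-0.075,0.013],"delta_rot":[0,0,6]},{"slide":[-0.2,-0.1,0.018],"delta_rot":[0,0,8]},{"slide":[-0.25,-0.125,0.022],"delta_rot":[0,0,10]},{"slide":[-0.3,-0.15,0.026],"delta_rot":[0,0,11]},{"slide":[-0.336,-0.169,0.03],"delta_rot":[0,0,11.9]},{"slide":[-0.336,-0.169,0.03],"delta_rot":[0,0,11.9]},{"slide":[-0.336,-0.169,0.03],"delta_rot":[0,0,11.9]}]}'
python3 - <<'E'
from h import *
st();c=camera("wrist");cv2.imwrite("pics/w2.png",c["img"][:,:,::-1]);np.save("w2.npy",c,allow_pickle=True)
E
```

```text
t: 2.9
tcp_pos: [0.4986, -0.1181, 0.2202]
ee_rot: [-0.0, 0.65, 0.76, 0.001]
wrist_force: [0.7, 0.7, 1.1]
opening: 1.002
grasp_force: 0.0
t 2.9 tcp [ 0.4986 -0.1181  0.2202] yang 8.92 tilt [0.0001 0.0015] F [0.7 0.7 1.1] M [ 0.04 -0.03 -0.04] op 1.002 gf 0.0 q [-0.45  0.2   0.69  1.89 -0.14  1.1   0.45]
```

View pics/w2.png

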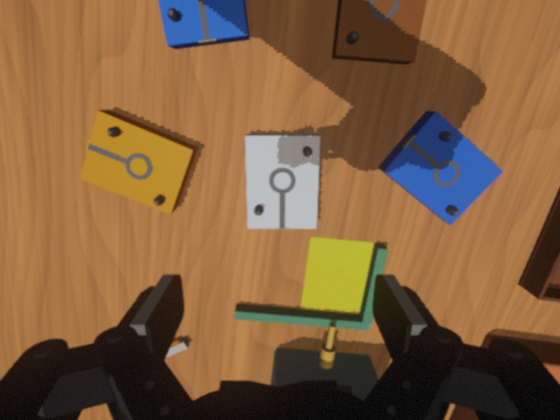

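The picture shows the lower half at (282,182), with dowels at (307,151) and (259,210) and the sprue facing down (-y). The dock patch spans (305..373, 238..312).

```bash
python3 - <<'E'
from h import *
c=np.load("w2.npy",allow_pickle=True).item();H=hsv(c);h,s,v=[H[...,i] for i in range(3)]
def rect(m,box,z,nm):
    mm=np.zeros(m.shape,np.uint8);x0,y0,x1,y1=box;mm[y0:y1,x0:x1]=m[y0:y1,x0:x1]
    mm=cv2.morphologyEx(mm,cv2.MORPH_CLOSE,np.ones((5,5)))
    q=cv2.minAreaRect(blobs(mm,50)[0]);b=cv2.boxPoints(q);P=onz(c,b,z)[:,:2]
    e=[P[1]-P[0],P[2]-P[1]];L=[np.linalg.norm(t) for t in e];i=int(np.argmax(L));a=np.degrees(np.arctan2(e[i][1],e[i][0]))
    print(nm,"c",P.mean(0).round(4),"sides",np.round(L,4),"yaw",round((a)%180-90,2))
rect((s<70)&(v>80),(235,125,330,240),.024,"lower")
rect((h>24)&(h<35)&(s>120)&(v>100),(290,225,385,320),.0,"patch")
g=(h>60)&(h<95)&(s>70)&(v>40)
# inner (top) edges of the bars
P=[];Q=[]
for x in range(245,300): 
    y=np.nonzero(g[290:330,x])[0]
    if len(y):P.append((x,290+y[0]-.5))
for y in range(255,305):
    x=np.nonzero(g[y,360:400])[0]
    if len(x):Q.append((360+x[0]-.5,y))
for nm,pp in(("bar1",P),("bar2",Q)):
  for z in(.018,0):
    W=onz(c,pp,z)[:,:2];m=W.mean(0);d=np.linalg.svd(W-m)[2][0];print(nm,z,"pt",m.round(4),"dir",np.round(np.degrees(np.arctan2(d[1],d[0])),2))
E
```

```text
lower c [ 0.501  -0.1183] sides [0.076  0.1007] yaw 11.14
patch c [ 0.5879 -0.2292] sides [0.1013 0.0769] yaw 3.09
bar1 0.018 pt [ 0.5152 -0.2831] dir 3.4
bar1 0 pt [ 0.5168 -0.2958] dir 3.4
bar2 0.018 pt [ 0.6227 -0.2185] dir 92.93
bar2 0 pt [ 0.63   -0.2279] dir 92.93
```

```bash
python3 - <<'E'
from h import *
c=np.load("w2.npy",allow_pickle=True).item();v=hsv(c)[...,2];P=[]
for x,y in((307,151),(259,210)):
    w=v[y-9:y+10,x-9:x+10]<70;k=blobs(w,5)[0];M=k.reshape(-1,2).mean(0);P.append(onz(c,[[x-9+M[0],y-9+M[1]]],.031)[0]);print(P[-1])
d=P[0]-P[1];print(np.hypot(*d[:2]),"yaw",np.degrees(np.arctan2(d[1],d[0])-np.arctan2(62,50)))
go((.501,-.1185,.0),9.5)
E
```

```text
[ 0.51985497 -0.08023265  0.031     ]
[ 0.48133406 -0.14722023  0.031     ]
0.07727351429570356 yaw 8.983632781563534
slide [-0.0013  0.002   0.2202] rot [ 0.  -0.1 -0.5]
```

```bash
python3 -m handwheel '{"plan":[{"slide":[-0.001,0.002,0.05],"delta_rot":[0,0,0]},{"slide":[-0.001,0.002,0.1],"delta_rot":[0,0,0]},{"slide":[-0.001,0.002,0.15],"delta_rot":[0,0,0]},{"slide":[-0.001,0.002,0.18],"delta_rot":[0,0,0]},{"slide":[-0.001,0.002,0.2],"delta_rot":[0,0,0]},{"slide":[-0.001,0.002,0.213],"delta_rot":[0,0,0]},{"slide":[-0.001,0.002,0.22],"delta_rot":[0,0,0]},{"slide":[-0.001,0.002,0.22],"delta_rot":[0,0,0]}]}'
```

```text
t: 3.95
tcp_pos: [0.5006, -0.1207, 0.0003]
ee_rot: [-0.0, 0.651, 0.759, 0.0]
wrist_force: [0.1, 0.5, 0.8]
opening: 0.999
grasp_force: 0.0
```

```bash
python3 -m handwheel '{"plan":[{"slide":[0,0,0],"delta_rot":[0,0,0]},{"slide":[0,0,0],"delta_rot":[0,0,0]},{"slide":[0,0,0],"delta_rot":[0,0,0]},{"slide":[0,0,0],"delta_rot":[0,0,0]}]}' 0.8
python3 -c "
from h import *
st()
# target so plate sits in dock frame at x=-40,y=+4 , then bar contact
a=np.radians(3.1);R=np.array([[np.cos(a),-np.sin(a)],[np.sin(a),np.cos(a)]])
for d in((-.04,.015),(-.04,.0),(0,0)):
    t=np.array([.588,-.229])+R@np.array(d)+np.array([0.0,-.002]);print(t);go((*t,.0),3.1)
"
```

```text
t: 4.45
tcp_pos: [0.5022, -0.1211, 0.0018]
ee_rot: [0.001, 0.651, 0.759, 0.001]
wrist_force: [0.5, 1.7, 5.8]
opening: 0.872
grasp_force: 71.8
t 4.45 tcp [ 0.5022 -0.1211  0.0018] yang 8.74 tilt [0.0037 0.0004] F [0.5 1.7 5.8] M [ 0.21 -0.05 -0.01] op 0.872 gf 71.8 q [-0.27  0.53  0.53  2.06 -0.43  0.66  0.7 ]
[ 0.54724735 -0.2181851 ]
slide [-0.1028  0.0298  0.002 ] rot [ 0.2 -0.   5.6]
[ 0.54805853 -0.23316315]
slide [-0.1177  0.0283  0.002 ] rot [ 0.2 -0.   5.6]
[ 0.588 -0.231]
slide [-0.1217  0.0681  0.0021] rot [ 0.2 -0.   5.6]
```

```bash
python3 -m handwheel '{"plan":[{"slide":[-0.01,0.002,0],"delta_rot":[0,0,0.5]},{"slide":[-0.022,0.005,0],"delta_rot":[0,0,1.2]},{"slide":[-0.034,0.009,0],"delta_rot":[0,0,2]},{"slide":[-0.046,0.013,0],"delta_rot":[0,0,3]},{"slide":[-0.058,0.017,0],"delta_rot":[0,0,4]},{"slide":[-0.07,0.021,0],"delta_rot":[0,0,5]},{"slide":[-0.08,0.025,0],"delta_rot":[0,0,5.6]},{"slide":[-0.09,0.028,0],"delta_rot":[0,0,5.6]},{"slide":[-0.1,0.03,0],"delta_rot":[0,0,5.6]},{"slide":[-0.105,0.03,0],"delta_rot":[0,0,5.6]},{"slide":[-0.105,0.03,0],"delta_rot":[0,0,5.6]}]}'
python3 - <<'E'
from h import *
st();c=camera("wrist");cv2.imwrite("pics/w3.png",c["img"][:,:,::-1])
E
```

```text
t: 5.82
tcp_pos: [0.5475, -0.2186, 0.0018]
ee_rot: [-0.0, 0.687, 0.727, 0.002]
wrist_force: [-0.9, 4.2, 6.5]
opening: 0.873
grasp_force: 72.0
t 5.83 tcp [ 0.5475 -0.2186  0.0018] yang 3.2 tilt [0.0025 0.0031] F [-0.9  4.2  6.5] M [ 0.88 -0.1   0.14] op 0.873 gf 72.0 q [-0.1   0.63  0.54  1.88 -0.46  0.75  0.76]
```

View pics/w3.png

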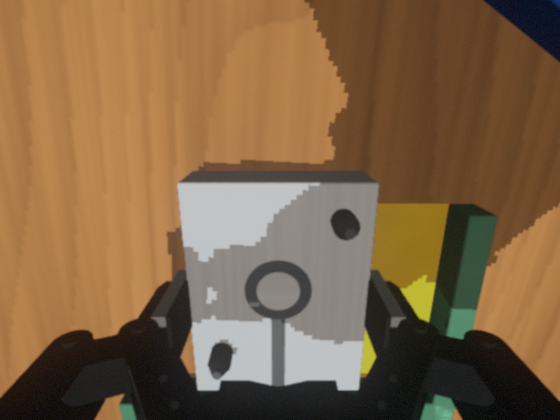

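The plate is gripped and parallel to the dock, its right side at column 375 and the bar 2 face at about 440. Now I'll slide it gently up to bar 1.

```bash
python3 -m handwheel '{"plan":[{"slide":[-0.004,0,0],"delta_rot":[0,0,0]},{"slide":[-0.008,0,0],"delta_rot":[0,0,0]},{"slide":[-0.01,0,0],"delta_rot":[0,0,0]},{"slide":[-0.01,0,0],"delta_rot":[0,0,0]}]}'; python3 -m handwheel '{"plan":[{"slide":[-0.002,0,0],"delta_rot":[0,0,0]},{"slide":[-0.003,0,0],"delta_rot":[0,0,0]},{"slide":[-0.003,0,0],"delta_rot":[0,0,0]}]}';python3 -m handwheel '{"plan":[{"slide":[-0.0015,0,0],"delta_rot":[0,0,0]},{"slide":[-0.003,0,0],"delta_rot":[0,0,0]},{"slide":[-0.003,0,0],"delta_rot":[0,0,0]}]}'
```

```text
t: 6.38
tcp_pos: [0.5484, -0.2278, 0.0018]
ee_rot: [-0.0, 0.687, 0.727, 0.002]
wrist_force: [0.4, 5.6, 7.5]
opening: 0.868
grasp_force: 72.0
t: 6.75
tcp_pos: [0.5486, -0.2304, 0.0018]
ee_rot: [-0.001, 0.687, 0.727, 0.002]
wrist_force: [-0.4, 5.8, 9.0]
opening: 0.872
grasp_force: 72.1
t: 7.12
tcp_pos: [0.5488, -0.2334, 0.0018]
ee_rot: [-0.0, 0.687, 0.727, 0.002]
wrist_force: [-0.2, 6.7, 8.1]
opening: 0.869
grasp_force: 72.1
```

```bash
python3 -m handwheel '{"plan":[{"slide":[-0.001,0,0],"delta_rot":[0,0,0]},{"slide":[-0.002,0,0],"delta_rot":[0,0,0]},{"slide":[-0.002,0,0],"delta_rot":[0,0,0]}]}'; python3 -m handwheel '{"plan":[{"slide":[-0.001,0,0],"delta_rot":[0,0,0]},{"slide":[-0.002,0,0],"delta_rot":[0,0,0]},{"slide":[-0.002,0,0],"delta_rot":[0,0,0]}]}';python3 -c "
from h import *
st()"
```

```text
t: 7.5
tcp_pos: [0.5488, -0.2336, 0.0019]
ee_rot: [-0.002, 0.687, 0.727, 0.003]
wrist_force: [-1.7, 9.1, 10.0]
opening: 0.872
grasp_force: 72.4
t: 7.88
tcp_pos: [0.5488, -0.2335, 0.0019]
ee_rot: [-0.003, 0.687, 0.727, 0.004]
wrist_force: [-2.5, 13.2, 14.5]
opening: 0.873
grasp_force: 72.8
t 7.88 tcp [ 0.5488 -0.2335  0.0019] yang 3.27 tilt [0.0009 0.0108] F [-2.5 13.2 14.5] M [ 2.48 -0.07 -0.09] op 0.873 gf 72.8 q [-0.06  0.64  0.53  1.86 -0.47  0.77  0.79]
```

```bash
python3 -m handwheel '{"plan":[{"slide":[0.002,0.004,0],"delta_rot":[0,0,0]},{"slide":[0.003,0.008,0],"delta_rot":[0,0,0]},{"slide":[0.003,0.012,0],"delta_rot":[0,0,0]},{"slide":[0.003,0.012,0],"delta_rot":[0,0,0]}]}'; python3 -m handwheel '{"plan":[{"slide":[0,0,0],"delta_rot":[0,0,0]},{"slide":[0,0,0],"delta_rot":[0,0,0]},{"slide":[0,0,0],"delta_rot":[0,0,0]},{"slide":[0,0,-0.02],"delta_rot":[0,0,0]},{"slide":[0,0,-0.06],"delta_rot":[0,0,0]},{"slide":[0,0,-0.09],"delta_rot":[0,0,0]},{"slide":[0,0,-0.09],"delta_rot":[0,0,0]},{"slide":[0,0,-0.09],"delta_rot":[0,0,0]}]}' 1
python3 - <<'E'
from h import *
st();c=camera("top");np.save("t2.npy",c,allow_pickle=True)
go((.588-.075-.011,-.229-.004,.1),93.1)
E
```

```text
t: 8.38
tcp_pos: [0.5495, -0.2334, 0.0023]
ee_rot: [-0.01, 0.688, 0.726, -0.001]
wrist_force: [-24.7, 12.1, 34.0]
opening: 0.87
grasp_force: 75.3
t: 9.38
tcp_pos: [0.5594, -0.2365, 0.0907]
ee_rot: [0.001, 0.687, 0.726, 0.0]
wrist_force: [-0.2, 0.2, -0.8]
opening: 0.999
grasp_force: 0.0
t 9.38 tcp [ 0.5594 -0.2365  0.0907] yang 3.15 tilt [ 0.0013 -0.0001] F [-0.2  0.2 -0.8] M [ 0.01  0.01 -0.05] op 0.999 gf 0.0 q [-0.13  0.54  0.62  1.8  -0.38  0.93  0.71]
slide [ 0.0064 -0.0566 -0.01  ] rot [  0.  -0. -90.]
```

```bash
python3 - <<'E'
from h import *
c=camera("wrist");cv2.imwrite("pics/w4.png",c["img"][:,:,::-1]);np.save("w4.npy",c,allow_pickle=True)
E
```

```text
(no output)
```

View pics/w4.png

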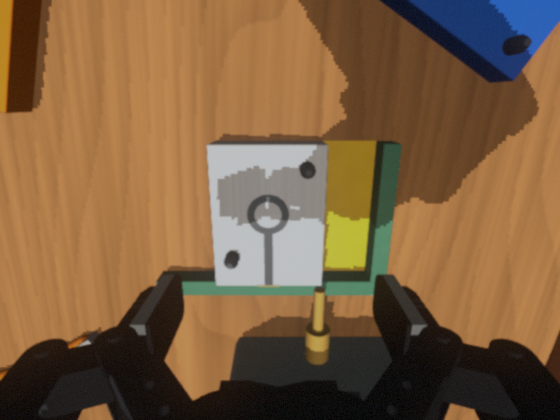

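```bash
python3 - <<'E'
from h import *
c=np.load("w4.npy",allow_pickle=True).item()
print(onz(c,[[209,143],[327,143],[323,286],[214,286]],.024).round(4))
go((.485,-.232,.09),93.1)
E
```

```text
[[ 0.5113 -0.1831  0.024 ]
 [ 0.5843 -0.1792  0.024 ]
 [ 0.5916 -0.2798  0.024 ]
 [ 0.5137 -0.2841  0.024 ]]
slide [ 0.0083 -0.0731 -0.0004] rot [ -0.   -0.1 -90. ]
```

```bash
python3 -m handwheel '{"plan":[{"slide":[0.001,-0.01,0],"delta_rot":[0,0,-10]},{"slide":[0.002,-0.02,0],"delta_rot":[0,0,-20]},{"slide":[0.003,-0.03,0],"delta_rot":[0,0,-30]},{"slide":[0.004,-0.04,0],"delta_rot":[0,0,-40]},{"slide":[0.005,-0.05,0],"delta_rot":[0,0,-50]},{"slide":[0.006,-0.06,0],"delta_rot":[0,0,-60]},{"slide":[0.008,-0.073,0],"delta_rot":[0,0,-70]},{"slide":[0.008,-0.073,0],"delta_rot":[0,0,-80]},{"slide":[0.008,-0.073,0],"delta_rot":[0,0,-90]},{"slide":[0.008,-0.073,0],"delta_rot":[0,0,-90]},{"slide":[0.008,-0.073,0],"delta_rot":[0,0,-90]}]}' 0.5
python3 -c "
from h import *
st();go((.485,-.232,.006),93.1)"
```

```text
t: 10.85
tcp_pos: [0.4852, -0.2327, 0.0898]
ee_rot: [-0.0, -0.026, 1.0, 0.0]
wrist_force: [0.6, -0.9, -0.3]
opening: 0.5
grasp_force: 0.0
t 10.85 tcp [ 0.4852 -0.2327  0.0898] yang 92.98 tilt [-0.0009  0.0004] F [ 0.6 -0.9 -0.3] M [-0.08  0.01 -0.01] op 0.5 gf 0.0 q [ 0.14  0.37  0.27  1.95 -0.13  0.84  2.11]
slide [0.0001 0.0006 0.0838] rot [ 0.  -0.1 -0.1]
```

```bash
python3 -m handwheel '{"plan":[{"slide":[0,0,0.03],"delta_rot":[0,0,0]},{"slide":[0,0,0.06],"delta_rot":[0,0,0]},{"slide":[0,0,0.08],"delta_rot":[0,0,0]},{"slide":[0,0,0.083],"delta_rot":[0,0,0]},{"slide":[-0.008,0,0.083],"delta_rot":[0,0,0]},{"slide":[-0.014,0,0.083],"delta_rot":[0,0,0]},{"slide":[-0.022,0,0.083],"delta_rot":[0,0,0]},{"slide":[-0.03,0,0.083],"delta_rot":[0,0,0]},{"slide":[-0.038,0,0.083],"delta_rot":[0,0,0]},{"slide":[-0.045,0,0.083],"delta_rot":[0,0,0]},{"slide":[-0.049,0,0.083],"delta_rot":[0,0,0]},{"slide":[-0.049,0,0.083],"delta_rot":[0,0,0]}]}'
python3 -c "
from h import *
st()"
```

```text
t: 12.35
tcp_pos: [0.5355, -0.2298, 0.0072]
ee_rot: [0.001, -0.027, 1.0, -0.0]
wrist_force: [-1.6, -0.1, -0.1]
opening: 0.502
grasp_force: 0.6
t 12.35 tcp [ 0.5355 -0.2298  0.0072] yang 93.14 tilt [ 0.0017 -0.0001] F [-1.6 -0.1 -0.1] M [-0.09  0.32  0.01] op 0.502 gf 0.6 q [ 0.15  0.55  0.23  1.89 -0.19  0.71  2.12]
```

```bash
python3 -m handwheel '{"plan":[{"slide":[-0.002,0,0],"delta_rot":[0,0,0]},{"slide":[-0.004,0,0],"delta_rot":[0,0,0]},{"slide":[-0.004,0,0],"delta_rot":[0,0,0]}]}'; python3 -m handwheel '{"plan":[{"slide":[-0.002,0,0],"delta_rot":[0,0,0]},{"slide":[-0.003,0,0],"delta_rot":[0,0,0]},{"slide":[-0.003,0,0],"delta_rot":[0,0,0]}]}'
python3 -m handwheel '{"plan":[{"slide":[-0.002,0,0],"delta_rot":[0,0,0]},{"slide":[-0.003,0,0],"delta_rot":[0,0,0]},{"slide":[-0.003,0,0],"delta_rot":[0,0,0]}]}'
python3 -c "
from h import *
st()"
```

```text
t: 12.72
tcp_pos: [0.5388, -0.2297, 0.0072]
ee_rot: [0.0, -0.027, 1.0, 0.0]
wrist_force: [-3.3, -1.0, 0.2]
opening: 0.5
grasp_force: 1.4
t: 13.1
tcp_pos: [0.539, -0.2297, 0.007]
ee_rot: [-0.002, -0.027, 1.0, 0.001]
wrist_force: [-8.5, 0.9, 5.6]
opening: 0.498
grasp_force: 4.0
t: 13.48
tcp_pos: [0.5389, -0.2297, 0.0066]
ee_rot: [-0.005, -0.027, 1.0, 0.001]
wrist_force: [-13.2, 0.1, 8.8]
opening: 0.5
grasp_force: 6.5
t 13.47 tcp [ 0.5389 -0.2297  0.0066] yang 93.06 tilt [-0.0104  0.0022] F [-13.2   0.1   8.8] M [0.1  2.68 0.05] op 0.5 gf 6.5 q [ 0.15  0.56  0.23  1.88 -0.18  0.73  2.11]
```

```bash
python3 -m handwheel '{"plan":[{"slide":[0.012,0,0],"delta_rot":[0,0,0]},{"slide":[0.022,0,0],"delta_rot":[0,0,0]},{"slide":[0.022,0,-0.04],"delta_rot":[0,0,0]},{"slide":[0.022,0,-0.08],"delta_rot":[0,0,0]},{"slide":[0.022,0,-0.1],"delta_rot":[0,0,0]},{"slide":[0.022,0,-0.1],"delta_rot":[0,0,0]}]}'
python3 - <<'E'
from h import *
st();go((.582,-.148,.1),3.1)
c=camera("wrist");np.save("w5.npy",c,allow_pickle=True);cv2.imwrite("pics/w5.png",c["img"][:,:,::-1])
E
```

```text
t: 14.22
tcp_pos: [0.5245, -0.231, 0.1092]
ee_rot: [0.003, -0.027, 1.0, -0.001]
wrist_force: [0.2, 0.2, -1.2]
opening: 0.5
grasp_force: 0.0
t 14.22 tcp [ 0.5245 -0.231   0.1092] yang 93.15 tilt [ 0.0058 -0.0012] F [ 0.2  0.2 -1.2] M [-0.07  0.03  0.01] op 0.5 gf 0.0 q [ 0.12  0.39  0.27  1.86 -0.13  0.9   2.09]
slide [-0.0619  0.0798  0.0095] rot [ 0.2  0.3 90.1]
```

View pics/w5.png

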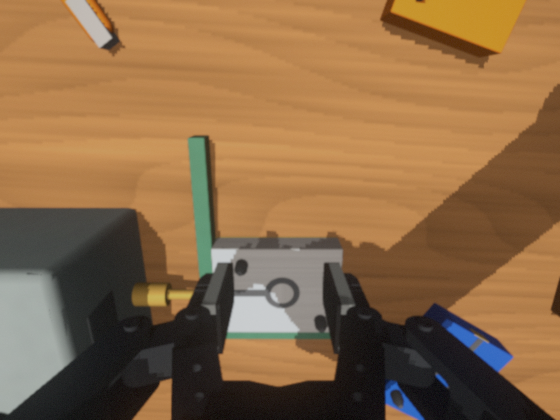

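The plate sits against both bars: its left edge at column 213 meets bar 1, and its far edge meets bar 2 at row 335. I'll firm it up with a push on the +y face.

```bash
python3 -m handwheel '{"plan":[{"slide":[-0.007,0.009,0],"delta_rot":[0,0,10]},{"slide":[-0.014,0.018,0],"delta_rot":[0,0,20]},{"slide":[-0.021,0.027,0],"delta_rot":[0,0,30]},{"slide":[-0.028,0.036,0],"delta_rot":[0,0,40]},{"slide":[-0.035,0.045,0],"delta_rot":[0,0,50]},{"slide":[-0.042,0.054,0],"delta_rot":[0,0,60]},{"slide":[-0.05,0.064,0],"delta_rot":[0,0,70]},{"slide":[-0.058,0.074,0],"delta_rot":[0,0,80]},{"slide":[-0.062,0.082,0],"delta_rot":[0,0,90]},{"slide":[-0.062,0.082,0],"delta_rot":[0,0,90]},{"slide":[-0.062,0.082,0],"delta_rot":[0,0,90]}]}'
python3 -c "
from h import *
st();go((.584,-.166,.008),3.1)"
```

```text
t: 15.65
tcp_pos: [0.5792, -0.1458, 0.1064]
ee_rot: [-0.0, 0.687, 0.727, -0.001]
wrist_force: [-0.6, -0.7, 0.2]
opening: 0.499
grasp_force: 0.0
t 15.65 tcp [ 0.5792 -0.1458  0.1064] yang 3.24 tilt [-0.0014 -0.0003] F [-0.6 -0.7  0.2] M [ 0.04  0.02 -0.02] op 0.499 gf 0.0 q [-0.28  0.5   0.61  1.81 -0.34  0.94  0.53]
slide [-0.0205  0.0038  0.0984] rot [-0.1  0.   0.1]
```

```bash
python3 -m handwheel '{"plan":[{"slide":[0,0.003,0.04],"delta_rot":[0,0,0]},{"slide":[0,0.003,0.08],"delta_rot":[0,0,0]},{"slide":[0,0.003,0.098],"delta_rot":[0,0,0]},{"slide":[-0.008,0.003,0.098],"delta_rot":[0,0,0]},{"slide":[-0.014,0.003,0.098],"delta_rot":[0,0,0]},{"slide":[-0.02,0.003,0.098],"delta_rot":[0,0,0]},{"slide":[-0.024,0.003,0.098],"delta_rot":[0,0,0]},{"slide":[-0.024,0.003,0.098],"delta_rot":[0,0,0]}]}';python3 -m handwheel '{"plan":[{"slide":[-0.002,0,0],"delta_rot":[0,0,0]},{"slide":[-0.004,0,0],"delta_rot":[0,0,0]},{"slide":[-0.004,0,0],"delta_rot":[0,0,0]}]}'
python3 -c "
from h import *
st()"
```

```text
t: 16.65
tcp_pos: [0.5849, -0.1683, 0.0099]
ee_rot: [-0.0, 0.687, 0.726, 0.001]
wrist_force: [0.9, 2.9, 2.2]
opening: 0.501
grasp_force: 1.3
t: 17.02
tcp_pos: [0.5847, -0.1684, 0.0095]
ee_rot: [-0.003, 0.687, 0.727, 0.002]
wrist_force: [-0.5, 8.7, 7.3]
opening: 0.501
grasp_force: 4.8
t 17.02 tcp [ 0.5847 -0.1684  0.0095] yang 3.24 tilt [-0.0014  0.007 ] F [-0.5  8.7  7.3] M [ 1.9   0.44 -0.22] op 0.501 gf 4.8 q [-0.17  0.64  0.52  1.83 -0.44  0.79  0.64]
```

Plate seated at (0.588,-0.229), yaw about 3.1°, which agrees with the camera. Now for the upper half.

```bash
python3 -m handwheel '{"plan":[{"slide":[0.012,0,0],"delta_rot":[0,0,0]},{"slide":[0.02,0,-0.02],"delta_rot":[0,0,0]},{"slide":[0.03,0,-0.06],"delta_rot":[0,0,0]},{"slide":[0.04,0,-0.11],"delta_rot":[0,0,0]},{"slide":[0.06,0,-0.15],"delta_rot":[0,0,0]},{"slide":[0.1,0,-0.17],"delta_rot":[0,0,0]},{"slide":[0.1,0,-0.17],"delta_rot":[0,0,0]}]}'  1
python3 -c "
from h import *
st();go((.5375,.2535,.17),20.5)"
```

```text
t: 17.9
tcp_pos: [0.5807, -0.0701, 0.1821]
ee_rot: [0.001, 0.686, 0.728, 0.002]
wrist_force: [0.1, -0.4, 0.0]
opening: 1.001
grasp_force: 0.0
t 17.9 tcp [ 0.5807 -0.0701  0.1821] yang 3.43 tilt [0.0052 0.0017] F [ 0.1 -0.4  0. ] M [0.02 0.01 0.03] op 1.001 gf 0.0 q [-0.46  0.38  0.65  1.77 -0.26  1.07  0.34]
slide [ 0.3256 -0.0238  0.0125] rot [  0.3  -0.  -17.1]
```

```bash
python3 -m handwheel '{"plan":[{"slide":[0.05,-0.004,0],"delta_rot":[0,0,-3]},{"slide":[0.1,-0.008,0],"delta_rot":[0,0,-6]},{"slide":[0.15,-0.012,0],"delta_rot":[0,0,-9]},{"slide":[0.2,-0.016,0],"delta_rot":[0,0,-12]},{"slide":[0.25,-0.02,0.004],"delta_rot":[0,0,-15]},{"slide":[0.3,-0.024,0.008],"delta_rot":[0,0,-17.2]},{"slide":[0.3255,-0.024,0.012],"delta_rot":[0,0,-17.2]},{"slide":[0.3255,-0.024,0.012],"delta_rot":[0,0,-17.2]},{"slide":[0.3255,-0.024,0.012],"delta_rot":[0,0,-17.2]}]}'
python3 - <<'E'
from h import *
st();c=camera("wrist");np.save("w6.npy",c,allow_pickle=True);H=hsv(c);h,s,v=[H[...,i] for i in range(3)]
r=((h<6)|(h>174))&(s>150);P=[]
k=blobs(r,100);print([cv2.contourArea(t) for t in k]);q=cv2.minAreaRect(k[0]);print(q)
# rib far (+y) top edge etc: box on z=.048
print(onz(c,cv2.boxPoints(q),.048)[:,:2].round(4).tolist())
px=proj(c,[[.5375+np.cos(np.radians(20.5))*x-np.sin(np.radians(20.5))*y,.2535+np.sin(np.radians(20.5))*x+np.cos(np.radians(20.5))*y,.02] for x,y in((.025,.035),(-.025,-.027))]);print("pred holes",px.round(1))
for p in px:
    x,y=np.round(p).astype(int);n=14;w=c["img"][y-n:y+n+1,x-n:x+n+1].astype(int)
    if w.size==0: continue
    sat=w.max(2)-w.min(2);m=(w.max(2)<.75*np.median(w.max(2)))|(sat>40)
    for t in blobs(m,20)[:3]:
        e=cv2.fitEllipse(t) if len(t)>5 else None
        print(cv2.contourArea(t),e,onz(c,[[x-n+e[0][0],y-n+e[0][1]]],.02)[0] if e else None)
E
```

```text
t: 19.02
tcp_pos: [0.5382, 0.2471, 0.1674]
ee_rot: [0.001, 0.573, 0.82, -0.001]
wrist_force: [0.3, 0.3, -0.3]
opening: 1.001
grasp_force: 0.0
t 19.02 tcp [0.5382 0.2471 0.1674] yang 20.1 tilt [ 0.0007 -0.002 ] F [ 0.3  0.3 -0.3] M [-0.02  0.03 -0.05] op 1.001 gf 0.0 q [-0.89  0.39  0.49  1.76 -0.21  1.04  0.03]
[1920.5]
((282.5, 194.0), (70.0, 29.0), 90.0)
[[0.5162, 0.2787], [0.5377, 0.2866], [0.5591, 0.2312], [0.536, 0.2227]]
pred holes [[310.5 148.8]
 [254.9 216.7]]
118.0 ((13.98513126373291, 14.802178382873535), (12.053715705871582, 12.671366691589355), 51.30968475341797) [0.54937306 0.29435727 0.02      ]
91.0 ((14.032180786132812, 14.046382904052734), (10.451685905456543, 11.303030967712402), 96.73355102539062) [0.52373136 0.21915087 0.02      ]
26.5 ((27.5, 13.254545211791992), (0.0, 1.0), 180.0) [0.53518727 0.22416191 0.02      ]
```

```bash
python3 -c "
from h import *
go((.5379,.2530,.026),20.1)"
```

```text
slide [0.0059 0.0017 0.1416] rot [ 0.   0.1 -0. ]
```

```bash
python3 -m handwheel '{"plan":[{"slide":[0.003,0.001,0.03],"delta_rot":[0,0,0]},{"slide":[0.006,0.0017,0.06],"delta_rot":[0,0,0]},{"slide":[0.006,0.0017,0.09],"delta_rot":[0,0,0]},{"slide":[0.006,0.0017,0.115],"delta_rot":[0,0,0]},{"slide":[0.006,0.0017,0.13],"delta_rot":[0,0,0]},{"slide":[0.006,0.0017,0.1405],"delta_rot":[0,0,0]},{"slide":[0.006,0.0017,0.1405],"delta_rot":[0,0,0]},{"slide":[0.006,0.0017,0.1405],"delta_rot":[0,0,0]}]}'
python3 -c "
from h import *
st()"
```

```text
t: 20.08
tcp_pos: [0.5375, 0.2567, 0.0276]
ee_rot: [0.0, 0.571, 0.821, 0.001]
wrist_force: [-0.3, 0.1, 0.2]
opening: 1.0
grasp_force: 0.0
t 20.07 tcp [0.5375 0.2567 0.0276] yang 20.32 tilt [0.0014 0.0008] F [-0.3  0.1  0.2] M [ 0.03 -0.    0.01] op 1.0 gf 0.0 q [-0.83  0.57  0.41  1.86 -0.31  0.78  0.1 ]
```

```bash
python3 -m handwheel '{"plan":[{"slide":[-0.0035,-0.001,0.001],"delta_rot":[0,0,0]},{"slide":[-0.0035,-0.001,0.001],"delta_rot":[0,0,0]},{"slide":[-0.0035,-0.001,0.001],"delta_rot":[0,0,0]}]}'
python3 -m handwheel '{"plan":[{"slide":[0,0,0],"delta_rot":[0,0,0]},{"slide":[0,0,0],"delta_rot":[0,0,0]},{"slide":[0,0,0],"delta_rot":[0,0,0]},{"slide":[0,0,0],"delta_rot":[0,0,0]},{"slide":[0,0,0],"delta_rot":[0,0,0]},{"slide":[0,0,0],"delta_rot":[0,0,0]}]}' 0.1
python3 -c "
from h import *
st()"
```

```text
t: 20.45
tcp_pos: [0.5372, 0.253, 0.026]
ee_rot: [0.0, 0.571, 0.821, 0.0]
wrist_force: [-0.2, 0.5, 0.0]
opening: 1.006
grasp_force: 0.0
t: 21.2
tcp_pos: [0.538, 0.2533, 0.0263]
ee_rot: [0.001, 0.571, 0.821, 0.001]
wrist_force: [1.1, 0.7, 4.0]
opening: 0.29
grasp_force: 60.7
t 21.2 tcp [0.538  0.2533 0.0263] yang 20.32 tilt [0.0019 0.0009] F [1.1 0.7 4. ] M [ 0.1 -0.3  0. ] op 0.29 gf 60.7 q [-0.83  0.57  0.41  1.86 -0.31  0.78  0.11]
```

```bash
python3 -m handwheel '{"plan":[{"slide":[0,0,-0.015],"delta_rot":[0,0,0]},{"slide":[0,0,-0.04],"delta_rot":[0,0,0]},{"slide":[0,0,-0.08],"delta_rot":[0,0,0]},{"slide":[0,0,-0.11],"delta_rot":[0,0,0]},{"slide":[0,0,-0.12],"delta_rot":[0,0,0]},{"slide":[0,0,-0.12],"delta_rot":[0,0,0]},{"slide":[0,0,-0.12],"delta_rot":[0,0,0]}]}'
python3 -c "
from h import *
st();go((.588,-.2293,.146),3.15)"
```

```text
t: 22.08
tcp_pos: [0.5356, 0.2524, 0.1441]
ee_rot: [-0.001, 0.571, 0.821, -0.002]
wrist_force: [-0.4, 0.3, -4.8]
opening: 0.29
grasp_force: 59.9
t 22.07 tcp [0.5356 0.2524 0.1441] yang 20.33 tilt [-0.0032 -0.0017] F [-0.4  0.3 -4.8] M [ 0.    0.01 -0.01] op 0.29 gf 59.9 q [-0.88  0.42  0.48  1.78 -0.22  1.    0.04]
slide [-0.4699 -0.1183 -0.0013] rot [-0.2  0.1 17.2]
```

```bash
python3 -m handwheel '{"plan":[{"slide":[-0.03,-0.008,0],"delta_rot":[0,0,1]},{"slide":[-0.08,-0.02,0],"delta_rot":[0,0,3]},{"slide":[-0.13,-0.033,0],"delta_rot":[0,0,5]},{"slide":[-0.18,-0.046,0],"delta_rot":[0,0,7]},{"slide":[-0.23,-0.058,0],"delta_rot":[0,0,9]},{"slide":[-0.28,-0.071,0],"delta_rot":[0,0,11]},{"slide":[-0.33,-0.083,0],"delta_rot":[0,0,13]},{"slide":[-0.38,-0.096,0],"delta_rot":[0,0,15]},{"slide":[-0.42,-0.106,0],"delta_rot":[0,0,16.5]},{"slide":[-0.455,-0.115,0],"delta_rot":[0,0,17.2]},{"slide":[-0.47,-0.118,0],"delta_rot":[0,0,17.2]},{"slide":[-0.47,-0.118,0],"delta_rot":[0,0,17.2]}]}'
python3 -m handwheel '{"plan":[{"slide":[0,0,0],"delta_rot":[0,0,0]},{"slide":[0,0,0],"delta_rot":[0,0,0]}]}'
python3 - <<'E'
from h import *
st();go((.588,-.2293,.07),3.15)
c=camera("wrist");np.save("w7.npy",c,allow_pickle=True);c=camera("top");np.save("t7.npy",c,allow_pickle=True)
E
```

```text
t: 23.58
tcp_pos: [0.5887, -0.2297, 0.1451]
ee_rot: [-0.001, 0.688, 0.725, -0.0]
wrist_force: [-0.2, -0.4, -3.2]
opening: 0.294
grasp_force: 59.8
t: 23.82
tcp_pos: [0.59, -0.2265, 0.1455]
ee_rot: [-0.001, 0.687, 0.727, 0.0]
wrist_force: [0.8, -0.0, -4.5]
opening: 0.292
grasp_force: 59.8
t 23.82 tcp [ 0.59   -0.2265  0.1455] yang 3.29 tilt [-0.0002  0.0015] F [ 0.8 -0.  -4.5] M [-0.    0.03  0.01] op 0.292 gf 59.8 q [-0.16  0.52  0.64  1.69 -0.35  1.05  0.64]
slide [-0.0028 -0.0021  0.0755] rot [-0.  -0.1  0.1]
```

```bash
python3 -m handwheel '{"plan":[{"slide":[-0.003,-0.002,0.03],"delta_rot":[0,0,0]},{"slide":[-0.003,-0.002,0.06],"delta_rot":[0,0,0]},{"slide":[-0.003,-0.002,0.072],"delta_rot":[0,0,0]},{"slide":[-0.003,-0.002,0.072],"delta_rot":[0,0,0]},{"slide":[-0.003,-0.002,0.072],"delta_rot":[0,0,0]}]}'
python3 - <<'E'
from h import *
st();go((.588,-.2293,.05),3.15);s=get_state()
c=camera("wrist");np.save("w8.npy",c,allow_pickle=True)
T=np.array(s["tcp_pos"]);zt=T[2]-.0063
R=R_of(3.15)[:, :]; ex=R[:,1];ey=R[:,0]
for nm,(x,y) in(("h1",(.025,.035)),("h2",(-.025,-.027))):
    P=T+ex*x+ey*y;P[2]=zt;p=proj(c,[P])[0];print(nm,"pred px",p.round(1))
    X,Y=np.round(p).astype(int);n=22
    if not(n<X<560-n and n<Y<420-n):continue
    g=cv2.cvtColor(c["img"],cv2.COLOR_RGB2GRAY)[Y-n:Y+n+1,X-n:X+n+1]
    m=g<.7*np.median(g)
    for t in blobs(m,40)[:3]:
        e=cv2.fitEllipse(t);q=onz(c,[[X-n+e[0][0],Y-n+e[0][1]]],zt)[0];print(np.round(e[0],1),np.round(e[1],1),"err in plate axes x,y",((q-P)@ex).round(4),((q-P)@ey).round(4))
cv2.imwrite("pics/w8.png",c["img"][:,:,::-1])
E
```

```text
t: 24.55
tcp_pos: [0.5889, -0.2323, 0.0751]
ee_rot: [0.001, 0.687, 0.726, 0.001]
wrist_force: [0.0, -0.4, -3.5]
opening: 0.288
grasp_force: 59.6
t 24.55 tcp [ 0.5889 -0.2323  0.0751] yang 3.14 tilt [ 0.0024 -0.0008] F [ 0.  -0.4 -3.5] M [ 0.04 -0.03  0.04] op 0.288 gf 59.6 q [-0.12  0.6   0.59  1.74 -0.4   0.93  0.69]
slide [ 0.0031 -0.0008  0.0251] rot [ 0.1  0.1 -0. ]
h1 pred px [335.1 202.7]
[19. 25.] [17.4 25.5] err in plate axes x,y -0.0013 -0.0016
h2 pred px [234.  315.3]
```

```bash
python3 -m handwheel '{"plan":[{"slide":[0.003,-0.001,0.002],"delta_rot":[0,0,0]},{"slide":[0.003,-0.001,0.004],"delta_rot":[0,0,0]},{"slide":[0.003,-0.001,0.004],"delta_rot":[0,0,0]},{"slide":[0.003,-0.001,0.004],"delta_rot":[0,0,0]}]}'
python3 -c "
from h import *
st();go((.588,-.2293,.05),3.15)"
```

```text
t: 25.1
tcp_pos: [0.5867, -0.229, 0.0698]
ee_rot: [0.0, 0.688, 0.726, 0.0]
wrist_force: [0.2, 0.8, -3.9]
opening: 0.289
grasp_force: 59.7
t 25.1 tcp [ 0.5867 -0.229   0.0698] yang 3.12 tilt [0.0001 0.    ] F [ 0.2  0.8 -3.9] M [ 0.05  0.01 -0.04] op 0.289 gf 59.7 q [-0.12  0.6   0.59  1.75 -0.41  0.92  0.69]
slide [-0.0004  0.0013  0.0198] rot [ 0. -0. -0.]
```

```bash
python3 -m handwheel '{"plan":[{"slide":[0,0.001,0.002],"delta_rot":[0,0,0]},{"slide":[0,0.001,0.005],"delta_rot":[0,0,0]},{"slide":[0,0.001,0.008],"delta_rot":[0,0,0]},{"slide":[0,0.001,0.01],"delta_rot":[0,0,0]},{"slide":[0,0.001,0.01],"delta_rot":[0,0,0]}]}'
python3 -c "
from h import *
st()"
```

```text
t: 25.72
tcp_pos: [0.5874, -0.2288, 0.0595]
ee_rot: [-0.0, 0.688, 0.726, -0.0]
wrist_force: [0.2, 0.1, -4.1]
opening: 0.292
grasp_force: 59.7
t 25.73 tcp [ 0.5874 -0.2288  0.0595] yang 3.12 tilt [-0.0005  0.0003] F [ 0.2  0.1 -4.1] M [ 0.03  0.02 -0.  ] op 0.292 gf 59.7 q [-0.12  0.61  0.58  1.75 -0.41  0.9   0.7 ]
```

The dowels are 5 mm in without contact force. Continuing down.

```bash
python3 -m handwheel '{"plan":[{"slide":[0,0.0005,0.002],"delta_rot":[0,0,0]},{"slide":[0,0.0005,0.004],"delta_rot":[0,0,0]},{"slide":[0,0.0005,0.006],"delta_rot":[0,0,0]},{"slide":[0,0.0005,0.008],"delta_rot":[0,0,0]},{"slide":[0,0.0005,0.008],"delta_rot":[0,0,0]}]}'
python3 -c "
from h import *
st()"
```

```text
t: 26.35
tcp_pos: [0.588, -0.2288, 0.0515]
ee_rot: [-0.0, 0.688, 0.726, -0.0]
wrist_force: [0.2, 0.7, -3.8]
opening: 0.289
grasp_force: 59.8
t 26.35 tcp [ 0.588  -0.2288  0.0515] yang 3.12 tilt [-0.0005  0.0002] F [ 0.2  0.7 -3.8] M [-0.01 -0.02 -0.  ] op 0.289 gf 59.8 q [-0.11  0.62  0.58  1.76 -0.42  0.89  0.7 ]
```

```bash
python3 -m handwheel '{"plan":[{"slide":[0,0,0.001],"delta_rot":[0,0,0]},{"slide":[0,0,0.002],"delta_rot":[0,0,0]},{"slide":[0,0,0.002],"delta_rot":[0,0,0]}]}'
python3 -m handwheel '{"plan":[{"slide":[0,0,0.0005],"delta_rot":[0,0,0]},{"slide":[0,0,0.001],"delta_rot":[0,0,0]},{"slide":[0,0,0.001],"delta_rot":[0,0,0]}]}'
python3 -c "
from h import *
st()"
```

```text
t: 26.72
tcp_pos: [0.5882, -0.2289, 0.0504]
ee_rot: [-0.0, 0.688, 0.726, 0.0]
wrist_force: [-2.1, 1.2, 2.1]
opening: 0.289
grasp_force: 60.4
t: 27.1
tcp_pos: [0.5882, -0.229, 0.0504]
ee_rot: [-0.0, 0.688, 0.726, 0.001]
wrist_force: [-4.7, 1.7, 8.7]
opening: 0.29
grasp_force: 61.6
t 27.1 tcp [ 0.5882 -0.229   0.0504] yang 3.11 tilt [0.0005 0.001 ] F [-4.7  1.7  8.7] M [0.51 0.8  0.03] op 0.29 gf 61.6 q [-0.11  0.62  0.57  1.76 -0.42  0.89  0.71]
```

```bash
python3 -m handwheel '{"plan":[{"slide":[0,-0.0005,0.0006],"delta_rot":[0,0,0]},{"slide":[0,-0.0005,0.0012],"delta_rot":[0,0,0]},{"slide":[0,-0.0005,0.0012],"delta_rot":[0,0,0]},{"slide":[0,-0.0005,0.0012],"delta_rot":[0,0,0]}]}'
python3 - <<'E'
from h import *
st();c=camera("top");cv2.imwrite("pics/fin.png",cv2.resize(c["img"][140:310,190:420,::-1],None,fx=3,fy=3))
E
```

```text
t: 27.6
tcp_pos: [0.5882, -0.229, 0.0503]
ee_rot: [0.0, 0.688, 0.726, 0.001]
wrist_force: [-6.1, 3.7, 14.4]
opening: 0.29
grasp_force: 62.3
t 27.6 tcp [ 0.5882 -0.229   0.0503] yang 3.12 tilt [0.0014 0.0014] F [-6.1  3.7 14.4] M [0.71 1.21 0.01] op 0.29 gf 62.3 q [-0.11  0.62  0.57  1.76 -0.42  0.88  0.71]
```

View pics/fin.png

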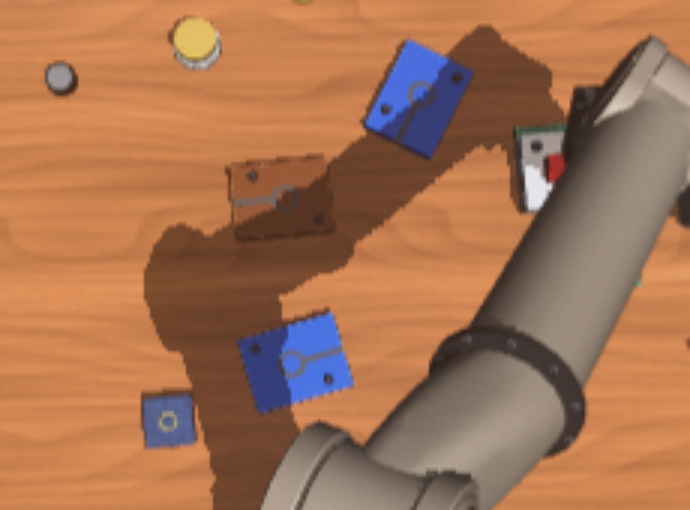

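The dowel shows in its hole at (537,146), the mould is in the fence, and the bystanders and look-alikes in view haven't moved. One small extra press, then hand in.

```bash
python3 -m handwheel '{"plan":[{"slide":[0,0,0.0002],"delta_rot":[0,0,0]},{"slide":[0,0,0.0002],"delta_rot":[0,0,0]},{"slide":[0,0,0.0002],"delta_rot":[0,0,0]},{"slide":[0,0,0.0002],"delta_rot":[0,0,0]}]}'
python3 -c "
from h import *
st()
s=get_state()['wrist_force'][2]
if 14.3<s<17.5: print(finish_job())"
```

```text
t: 28.15
tcp_pos: [0.5882, -0.2289, 0.0503]
ee_rot: [0.0, 0.688, 0.726, 0.001]
wrist_force: [-5.9, 4.3, 16.1]
opening: 0.295
grasp_force: 62.5
t 28.15 tcp [ 0.5882 -0.2289  0.0503] yang 3.12 tilt [0.0015 0.0015] F [-5.9  4.3 16.1] M [ 0.77  1.35 -0.02] op 0.295 gf 62.5 q [-0.11  0.62  0.57  1.76 -0.42  0.88  0.71]
the job is handed in; nothing more can be done
None
```

The job is handed in: the lower half is flush in the fence corner, with the upper half fully closed on its dowels and held down at about 16 N by the wrist reading, at 28 s of the allowed 72 s.

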